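# Check the brake bite of the cake turntable

### The arm

A 6-joint arm with a two-finger parallel gripper is mounted at the origin on a cart in front of the work surface, level with it; the furniture and walls round the work are solid. World frame = base frame: x ahead of the robot, y to its left, z up, the work surface at z = 0. Lengths are in m, angles in rad, forces in N, time in s.
With the tool pointing down it reaches from about 0.35 to 0.975 m from the base axis. Payload 4.9 kg.
Tool frame: the origin (TCP) lies at the very end of the fingers, on their centre line; the grasp point (between the pads) lies 19 mm behind it (manip.hold_point_z is the distance from the TCP to the grasp point, in m); z points along the fingers, x is the direction in which the jaws open and shut, and the axes are right-handed (so a half turn about z gives the same grasp; the last joint's range is limited). The gripper opens to 85 mm and grips with 20 to 120 N. Pads are 22 mm wide; open, the fingers measure 114 mm over their backs; the gripper's body (76 mm by 85 mm) begins 54 mm behind the grasp point. The pads swing forward as they close: fully open they stand 13 mm farther back than shut.
Start: joints at [-1.275, 0.053, 1.613, -0, 1.476, -0.119], TCP at [0.252, -0.572, 0.231] pointing down, gripper open.
Joint ranges: [-3.01, 3.01], [-1.01, 2.22], [0.06, 2.58], [-1.02, 4.17], [0.09, 2.62], [-3.14, 3.14]. Speed limits (rad/s): [2.57, 2.57, 3.14, 3.14, 3.14, 3.14].

### API

Orientations are given as a unit quaternion [w, x, y, z].
In Python, from plant import manip gives the robot as it stands.
- The arm moves only by the shell command python3 -m handwheel 'ROWS' [OPENING]. ROWS is JSON, a list of rows, each an object of numbers: "dx", "dy", "dz": the shift along the tool's x, y, z in m; "ax", "ay", "az": the turn, a rotation vector about the tool's x, y, z in rad. In form: [{"dx": .., "dy": .., "dz": .., "ax": .., "ay": .., "az": ..}, ...]. A call has 1 to 5 rows; each row is the pose to reach, as a shift and turn from the pose commanded when the call began, along the tool's axes at that moment; what a row does not reach only later rows make up. A row lasts 1/8 s, in which the tool goes at most 62.5 mm and 10.7 degrees, less where a joint would pass 70% of its speed; a pose out of reach is approached as far as the arm can. A call with a gripper value outside its range is refused whole. OPENING is the closure in counts, from 0 (fully open) to 255 (shut), set as the call begins (- or left out, the last holds). The fingers move at their own pace and stop on an object; the grip force is fixed at half the most. Time passes only in rows, so rows that repeat a pose let the fingers close. It gives the time, the measured TCP pose, the force and the opening at its end, in the units of the state.
- manip.state(): the state, without advancing time (a new reading comes with each control period).
- manip.grab_frame(name): name is "scene" or "side" or "wrist"; returns a dict with "image" (420x560x3 uint8, blue, green, red), "z_map" (420x560 float32, m along the optical axis (not along the pixel's ray), 0 where there is no reading), "K" (3x3 intrinsics, pixels), "xyz" and "rotation" of the camera in the world. Camera axes: x right, y up, looking along -z (the intrinsics and any distortion apply to the point x, -y, -z); pixel columns grow to the right and rows downward; lengths in m; the calibration is good to about 2 mm. A picture is of the moment at which its call begins.
- manip.job_done(): hands the job in, once; it reports no verdict.
The state is a dict: "time": time; "joint_pos": joint angles; "joint_vel": joint speeds; "joint_efforts": joint torques, N m; "tool_pos": TCP position; "tool_rot": TCP orientation; "contact_force": force on the tool from outside, world axes, zero at the start; "ft_torque": the same for the moment, N m; "gripper_width": opening from 0.0 (shut) to 1.0 (fully open).
Only numpy, scipy, OpenCV 4.12 (cv2) and the standard library are available. Lean on these libraries where they do the work, as an engineer would, in place of code of your own. Each camera call takes 0.05 s, during which the arm holds its last target.

### The job

Check the brake of the turntable that carries the chocolate bundt cake: press the pad of its brake lever down gently until the resistance firms up, take note of how low the pad has gone, and let the lever come back up. Then push the grey pointer on the gauge post beside that lever down so that its flat tab stands at the height the pad's top had when it firmed up. Do not force the lever past that point, and leave the cakes and the other turntable's lever and pointer alone.

Things in the scene. Friction and masses are not known exactly. Their poses are not given: they have to be found in the camera images.
- bundt_stand_pad (a point): black ribbed pad (40 x 34 mm) at the near end of the brake lever of the turntable with the chocolate bundt cake; point: centre of its top face, 116 mm up at rest. x runs along the lever to its pivot, 130 mm behind, 76 mm up. Resists with 3 to 6 N until the bite, met with this point 45 to 93 mm up, different each time; from there each mm adds about 3 N (use 25 N at most). Springs back when let go.
- bundt_stand_tab (a point): grey tab (30 x 30 x 6 mm) of the pointer on the gauge post (114 mm high) of the turntable with the chocolate bundt cake, 65 mm right of that lever's pad; point: centre of its top face, which is read, x towards the post. Starts 108 to 112 mm up, slides straight down by up to 75 mm at about 4 N and stays where left. Wanted: height of the pad point at the bite, within 10 mm.
- tart_stand_pad (a point): black ribbed pad (40 x 34 mm) at the near end of the brake lever of the turntable with the cream-edged tart; point: centre of its top face, 116 mm up at rest. Not to be pressed. Both cakes (bundt 82 mm high and 104 mm wide, tart 44 and 108 mm) stand loose on 160 mm discs, tops 64 mm up, centred 240 mm behind their pads.
- tart_stand_tab (a point): grey tab (30 x 30 x 6 mm) of the pointer on the gauge post (114 mm high) of the turntable with the cream-edged tart, 65 mm right of that lever's pad; point: centre of its top face, which is read, x towards the post. Not to be moved.

How it is judged:
On the way, in this order (a step that is already met when the one before it is completed fails the run):
1. the bundt turntable's lever is pressed until the brake bites (at least 1 mm into the firm part) (value of joint bundt_stand_shoe above 0.008 rad), for 0.1 s.
2. the lever is let back up (distance of bundt_stand_pad from where it was at the start of the episode below 0.006 m), for 0.1 s.
At the end, for the whole second after the job is handed in: The tab of the bundt turntable's pointer stands still at the height where the pad's top was when the brake bit (at most 10 mm above it or 12 mm below), and the lever is back up within 6 mm of its rest (z of bundt_stand_tab in the frame of bundt_stand_bitepad between -0.012 and 0.01 m and distance of bundt_stand_pad from where it was at the start of the episode below 0.006 m and velocity of joint bundt_stand_pointer below 0.003 m/s); the robot touches nothing.
It fails at once if the lever is forced more than about 10 mm (30 N) past the bite (value of joint bundt_stand_shoe above 0.075 rad).
It fails at once if the tart turntable's lever is pressed by more than 10 mm (distance of tart_stand_pad from where it was at the start of the episode above 0.01 m).
It fails at once if the tart turntable's pointer is moved by more than 6 mm (distance of tart_stand_tab from where it was at the start of the episode above 0.006 m).
It fails at once if a cake on a turntable is shifted by more than 15 mm (distance of any of bundt_cake, tart_cake from where it was at the start of the episode above 0.015 m).
It also fails if it takes over 48 s, if anything falls off the work surface, if the arm or the gripper's body presses on something with over 40 N, if the wrist force passes 120 N, or if a joint passes its speed limit or range.

## Working session

There is one attempt and no reset: what is moved stays moved. The work goes in short steps, Python scripts to look and compute and a shell command to move; the robot and the scene stay as the last step left them, time stands still between calls to the robot, and variables do not carry over. Pictures are saved under pics/ and viewed, and the job is handed in when it is done.

```bash
ls; mkdir -p pics
python3 - <<'E'
from plant import manip
import cv2, numpy as np
print(manip.state())
for n in("scene","side","wrist"):
    f=manip.grab_frame(n); cv2.imwrite(f"pics/{n}0.png",f["image"]); np.savez(f"/tmp/{n}0.npz",**f)
    print(n,f["K"].tolist(),f["xyz"],f["rotation"])
E
```

```text
pics
{'time': 0.0, 'joint_pos': array([-1.27501422e+00,  5.33570496e-02,  1.61429737e+00, -2.79185764e-06,
        1.47600099e+00, -1.19006423e-01]), 'joint_vel': array([ 0.00227573,  0.0007163 , -0.00159412,  0.00039171,  0.0007156 ,
        0.00165677]), 'joint_efforts': array([ 3.97550912e-04, -3.93674397e+01, -3.70178246e+01, -3.78607319e-05,
        6.85645049e-03,  2.04085239e-05]), 'tool_pos': array([ 0.2516853 , -0.57140075,  0.23006089]), 'tool_rot': array([-6.61005441e-04,  8.37554521e-01, -5.46352781e-01, -7.91716620e-04]), 'contact_force': array([0.24226817, 0.33667082, 1.06584178]), 'ft_torque': array([ 0.03029668,  0.02848175, -0.0183701 ]), 'gripper_width': 1.0024192604093145}
scene [[460.04319301846454, 0.0, 280.34679805925896], [0.0, 460.04319301846454, 211.1176193544226], [0.0, 0.0, 1.0]] [-0.15567802 -0.54112491  0.55137148] [ 0.73755478  0.45068722 -0.25622485 -0.43271561]
side [[523.7574431301773, 0.0, 273.5729191974314], [0.0, 523.7574431301773, 210.89350062827398], [0.0, 0.0, 1.0]] [0.55727567 0.80281544 0.84546441] [0.01428257 0.01539449 0.45034029 0.89261002]
wrist [[341.1811846369746, 0.0, 283.3977009956915], [0.0, 341.1811846369746, 210.26531123323957], [0.0, 0.0, 1.0]] [ 0.31422179 -0.54389619  0.37357953] [ 0.8299535  -0.11264558  0.07436727 -0.54125564]
```

View pics/scene0.png

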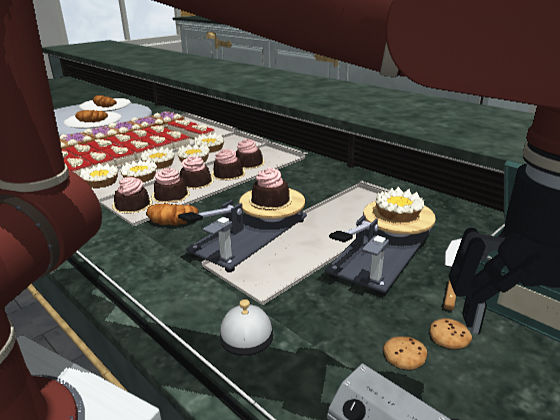

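View pics/side0.png

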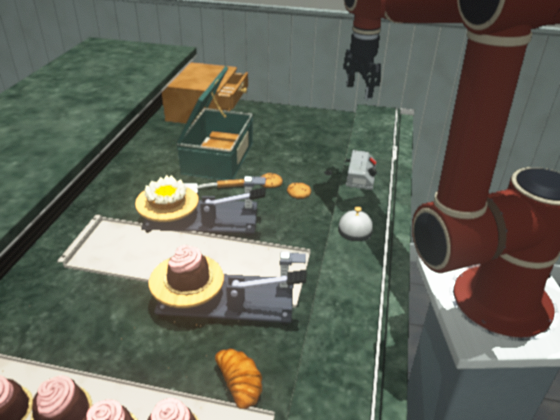

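View pics/wrist0.png

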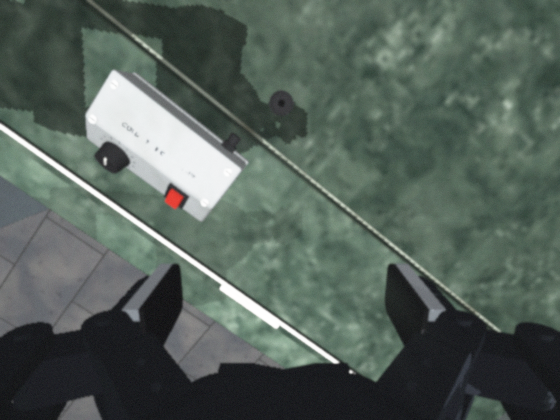

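The scene view shows the bundt turntable on the left, cake at about (270,188), post at about (217,235). The side view shows it in front, with its tab near (292,258). I'll enlarge both.

Run:
```python
import cv2
a=cv2.imread("pics/scene0.png")[170:290,150:310]; cv2.imwrite("pics/scene0c.png",cv2.resize(a,None,fx=5,fy=5,interpolation=cv2.INTER_CUBIC))
a=cv2.imread("pics/side0.png")[230:340,180:330]; cv2.imwrite("pics/side0c.png",cv2.resize(a,None,fx=5,fy=5,interpolation=cv2.INTER_CUBIC))
```

```text
(no output)
```

View pics/scene0c.png

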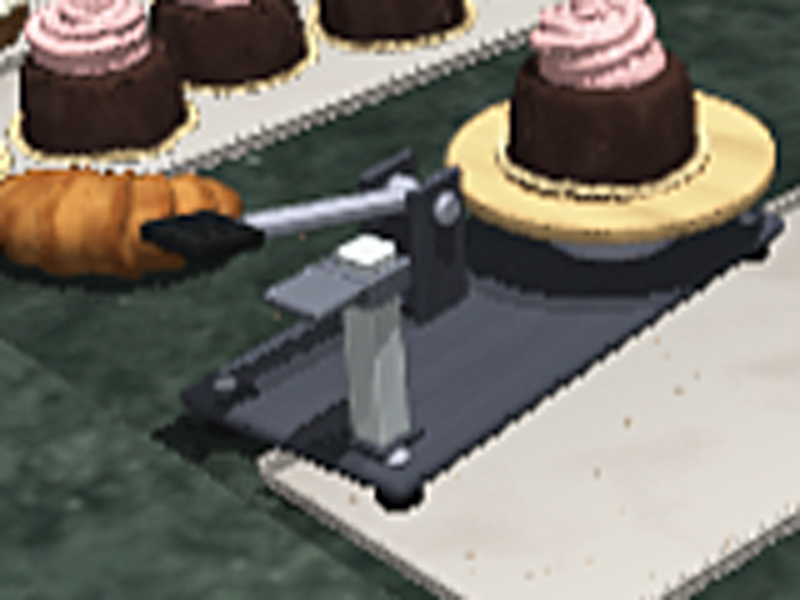

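View pics/side0c.png

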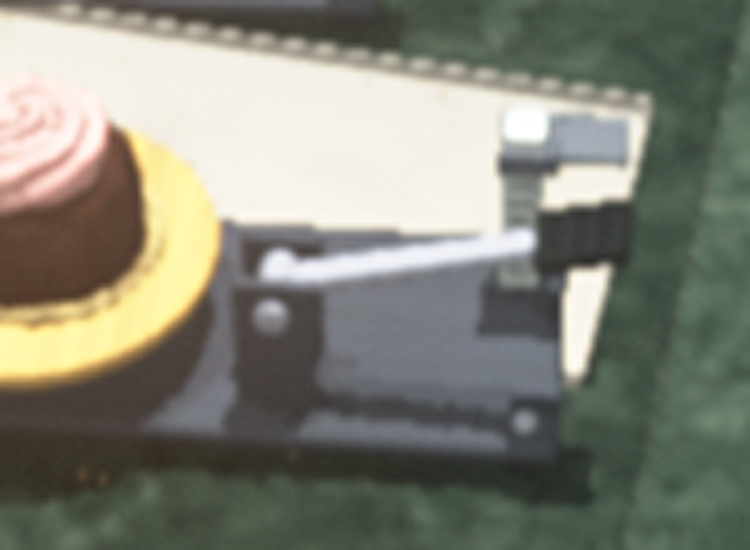

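```bash
cat > h.py <<'E'
import numpy as np
from scipy.spatial.transform import Rotation as R
def rot(q): return R.from_quat(np.asarray(q),scalar_first=True)
def dep(f,u,v,w=1):
    z=f["z_map"][int(v)-w:int(v)+w+1,int(u)-w:int(u)+w+1]; z=np.median(z[z>0]); return pt(f,u,v,z)
def ray(f,u,v):
    K=f["K"]; return rot(f["rotation"]).apply([(u-K[0,2])/K[0,0],-(v-K[1,2])/K[1,1],-1])
def pt(f,u,v,z): return f["xyz"]+z*ray(f,u,v)
def ath(f,u,v,h):
    d=ray(f,u,v); return f["xyz"]+d*(h-f["xyz"][2])/d[2]
E
python3 - <<'E'
from h import *
np.set_printoptions(precision=4,suppress=True)
sc=dict(np.load("/tmp/scene0.npz")); si=dict(np.load("/tmp/side0.npz"))
for f,o,n in((sc,(150,170),'scene'),(si,(180,230),'side')):
    P={'scene':dict(pad=(200,230),padR=(262,238),padF=(145,230),tab=(310,283),tabL=(268,296),tabback=(320,255),post=(368,250),pivR=(447,208)),
       'side':dict(pad=(585,222),tab=(592,135),tabfn=(627,160),tabff=(627,120),post=(525,125),pivR=(283,262),padrod=(530,238))}[n]
    for k,(u,v) in P.items():
        u=o[0]+u/5;v=o[1]+v/5
        h=0.116 if 'pad' in k else .11 if 'tab' in k else .114 if k=='post' else .076
        print(n,k,round(u),round(v),dep(f,u,v,0),ath(f,u,v,h))
E
```

```text
scene pad 190 216 [0.4599 0.0235 0.1178] [0.4625 0.0259 0.116 ]
scene padR 202 218 [0.4832 0.0118 0.1061] [ 0.469  -0.0005  0.116 ]
scene padF 179 216 [0.4539 0.0475 0.1145] [0.4519 0.0455 0.116 ]
scene tab 212 227 [ 0.4649 -0.0263  0.1043] [ 0.457  -0.0329  0.11  ]
scene tabL 204 229 [ 0.4459 -0.0205  0.1064] [ 0.441  -0.0247  0.11  ]
scene tabback 214 221 [ 0.6381  0.1093 -0.0022] [ 0.4772 -0.0225  0.11  ]
scene post 224 220 [ 0.4857 -0.0402  0.1128] [ 0.4839 -0.0416  0.114 ]
scene pivR 239 212 [ 0.5877 -0.0067  0.0764] [ 0.5883 -0.0062  0.076 ]
side pad 297 274 [0.4691 0.0336 0.1173] [0.469  0.0322 0.116 ]
side tab 298 257 [ 0.4609 -0.0299  0.1076] [ 0.4613 -0.0272  0.11  ]
side tabfn 305 262 [ 0.4474 -0.0145  0.1069] [ 0.4478 -0.0111  0.11  ]
side tabff 305 254 [ 0.445  -0.0413  0.1058] [ 0.4456 -0.0364  0.11  ]
side post 285 255 [ 0.4893 -0.0336  0.1105] [ 0.4896 -0.0296  0.114 ]
side pivR 237 282 [0.5915 0.0218 0.0865] [0.592 0.011 0.076]
side padrod 286 278 [0.491  0.0325 0.1079] [0.4917 0.0409 0.116 ]
```

```bash
python3 -m handwheel '[{"dx":-0.464,"dy":-0.434,"az":-1.07},{"dx":-0.464,"dy":-0.434,"az":-1.07},{"dx":-0.464,"dy":-0.434,"az":-1.07},{"dx":-0.464,"dy":-0.434,"az":-1.07},{"dx":-0.464,"dy":-0.434,"az":-1.07}]' 255
cat > go.py <<'E'
# prints tool-axis shift & turn to reach world target x y z (tool yaw deg, tilt deg fwd)
import sys; from h import *; from plant import manip
np.set_printoptions(precision=4,suppress=True)
s=manip.state(); x,y,z,yaw,tilt=map(float,sys.argv[1:6])
Rt=rot(s["tool_rot"]); print("t",s["time"],"tcp",s["tool_pos"],"F",s["contact_force"],"w",s["gripper_width"])
T=R.from_euler("z",yaw,degrees=True)*R.from_euler("y",-tilt,degrees=True)*R.from_euler("x",180,degrees=True)
print("shift",Rt.inv().apply(np.array([x,y,z])-s["tool_pos"]),"turn",(Rt.inv()*T).as_rotvec())
E
python3 go.py 0.462 0.03 0.23 -5 0
```

```text
t 0.15 tcp [ 0.2518 -0.5715  0.2303] F [-1.0755  0.2848 -1.0027] w 1.0013663996521265
shift [-0.4658 -0.4348  0.0011] turn [-0.001   0.0014 -1.0687]invalid input at $[0]: expected keys dx, dy, dz, ax, ay, az
```

```bash
python3 -m handwheel '[{"dx":-0.465,"dy":-0.434,"dz":0,"ax":0,"ay":0,"az":-1.07},{"dx":-0.465,"dy":-0.434,"dz":0,"ax":0,"ay":0,"az":-1.07},{"dx":-0.465,"dy":-0.434,"dz":0,"ax":0,"ay":0,"az":-1.07},{"dx":-0.465,"dy":-0.434,"dz":0,"ax":0,"ay":0,"az":-1.07},{"dx":-0.465,"dy":-0.434,"dz":0,"ax":0,"ay":0,"az":-1.07}]' 255
python3 go.py 0.462 0.03 0.23 -5 0
```

```text
time: 0.78
tool_pos: [0.3551, -0.275, 0.231]
tool_rot: [-0.0, 0.994, -0.106, 0.0]
contact_force: [0.8, 0.7, 0.5]
gripper_width: -0.001
t 0.775 tcp [ 0.3551 -0.275   0.231 ] F [0.823  0.6977 0.4572] w -0.0014514510964118161
shift [ 0.04   -0.3207  0.0011] turn [-0.0002 -0.0002 -0.1257]
```

```bash
python3 -m handwheel '[{"dx":0.04,"dy":-0.32,"dz":0,"ax":0,"ay":0,"az":-0.126},{"dx":0.04,"dy":-0.32,"dz":0,"ax":0,"ay":0,"az":-0.126},{"dx":0.04,"dy":-0.32,"dz":0,"ax":0,"ay":0,"az":-0.126},{"dx":0.04,"dy":-0.32,"dz":0,"ax":0,"ay":0,"az":-0.126},{"dx":0.04,"dy":-0.32,"dz":0,"ax":0,"ay":0,"az":-0.126}]' 255
python3 - <<'E'
from plant import manip
import cv2, numpy as np
f=manip.grab_frame("wrist"); cv2.imwrite("pics/wrist1.png",f["image"]); np.savez("/tmp/wrist1.npz",**f)
E
python3 go.py 0.462 0.03 0.23 -5 0
```

```text
time: 1.4
tool_pos: [0.4602, 0.0195, 0.2313]
tool_rot: [0.0, 0.999, -0.046, 0.0]
contact_force: [0.7, -0.6, 0.7]
gripper_width: -0.0
t 1.45 tcp [0.4613 0.0261 0.2312] F [-2.5376  4.6796  0.237 ] w 0.0015132945139019421
shift [ 0.0004 -0.004   0.0013] turn [-0.0058 -0.001   0.0023]
```

View pics/wrist1.png

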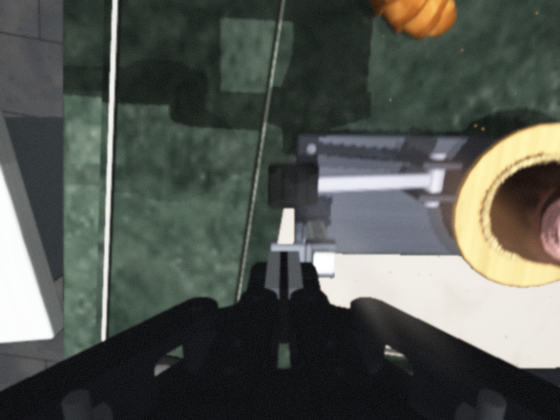

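The wrist view shows the pad centred near (293,186), the rod running right to the pivot at (436,181), and the post cap near (322,260) beside the fingertips.

Run:
```python
from h import *
import cv2
np.set_printoptions(precision=4,suppress=True)
f=dict(np.load("/tmp/wrist1.npz"))
for k,u,v,h in(("pad",293,186,.116),("padnear",268,187,.116),("padfar",318,185,.116),("piv",436,181,.076),("post",323,260,.114),("tab",287,250,.11)):
    print(k,dep(f,u,v,1),ath(f,u,v,h))
cv2.imwrite("pics/wrist1c.png",cv2.resize(f["image"][130:290,240:400],None,fx=4,fy=4,interpolation=cv2.INTER_CUBIC))
```

```text
pad [0.4695 0.0349 0.1186] [0.4695 0.0344 0.116 ]
padnear [0.4504 0.036  0.1189] [0.4502 0.0354 0.116 ]
padfar [0.4892 0.0323 0.1107] [0.4888 0.0334 0.116 ]
piv [0.593  0.021  0.0848] [0.5968 0.019  0.076 ]
post [ 0.4889 -0.0301  0.1146] [ 0.489  -0.0304  0.114 ]
tab [ 0.46   -0.0201  0.1107] [ 0.46   -0.0204  0.11  ]
```

View pics/wrist1c.png

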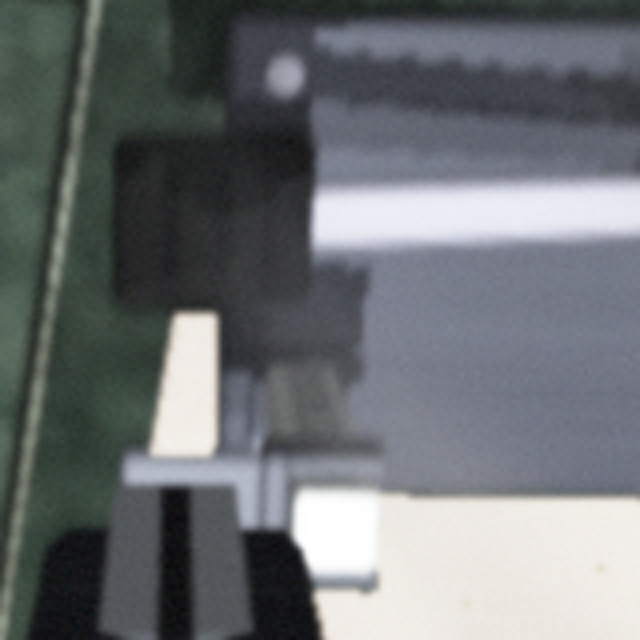

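```bash
python3 go.py 0.4665 0.0345 0.124 -5 0; python3 -m handwheel '[{"dx":0.004,"dy":-0.009,"dz":0.05,"ax":0,"ay":0,"az":0},{"dx":0.004,"dy":-0.009,"dz":0.09,"ax":0,"ay":0,"az":0},{"dx":0.004,"dy":-0.009,"dz":0.105,"ax":0,"ay":0,"az":0},{"dx":0.004,"dy":-0.009,"dz":0.105,"ax":0,"ay":0,"az":0},{"dx":0.004,"dy":-0.009,"dz":0.105,"ax":0,"ay":0,"az":0}]' 255
python3 go.py 0.4665 0.0345 0.124 -5 0
```

```text
t 1.45 tcp [0.4613 0.0261 0.2312] F [-2.5376  4.6796  0.237 ] w 0.0015132945139019421
shift [ 0.0044 -0.0082  0.1073] turn [-0.0058 -0.001   0.0023]
time: 2.08
tool_pos: [0.4661, 0.0255, 0.1284]
tool_rot: [0.0, 0.999, -0.047, 0.002]
contact_force: [-0.8, 0.6, -0.8]
gripper_width: -0.002
t 2.075 tcp [0.4661 0.0255 0.1284] F [-0.7613  0.5822 -0.8061] w -0.0023564205027074296
shift [-0.0005 -0.009   0.0044] turn [ 0.0001 -0.0034 -0.0058]
```

```bash
python3 -m handwheel '[{"dx":0,"dy":-0.009,"dz":0,"ax":0,"ay":0,"az":0},{"dx":0,"dy":-0.009,"dz":0.004,"ax":0,"ay":0,"az":0},{"dx":0,"dy":-0.009,"dz":0.006,"ax":0,"ay":0,"az":0},{"dx":0,"dy":-0.009,"dz":0.006,"ax":0,"ay":0,"az":0}]' 255
python3 - <<'E'
from plant import manip
import cv2, numpy as np
f=manip.grab_frame("wrist"); g=manip.grab_frame("side")
a=cv2.resize(g["image"][220:360,180:380],(560,392),interpolation=cv2.INTER_CUBIC)
cv2.imwrite("pics/w2.png",f["image"]); cv2.imwrite("pics/s2.png",a)
E
python3 go.py 0.4665 0.0345 0.116 -5 0
```

```text
time: 2.58
tool_pos: [0.4654, 0.0349, 0.12]
tool_rot: [-0.0, 0.999, -0.046, -0.0]
contact_force: [-0.1, 0.1, 0.2]
gripper_width: 0.0
t 2.675 tcp [0.4656 0.0348 0.1202] F [-0.2541 -0.1978  0.5862] w 0.0005524756584431938
shift [0.0009 0.0003 0.0042] turn [ 0.      0.0002 -0.0053]
```

View pics/w2.png

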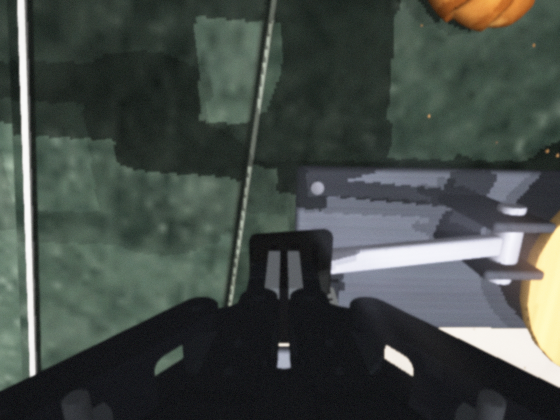

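View pics/s2.png

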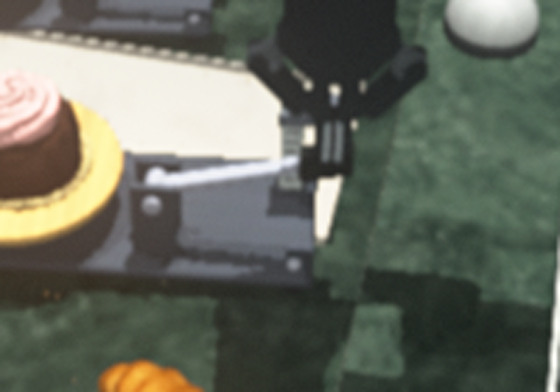

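The fingertips sit centred over the pad at about (285,265). Now I'll press down.

```bash
python3 -m handwheel '[{"dx":0,"dy":0,"dz":0.006,"ax":0,"ay":0,"az":0},{"dx":0,"dy":0,"dz":0.012,"ax":0,"ay":0,"az":0},{"dx":0,"dy":0,"dz":0.018,"ax":0,"ay":0,"az":0},{"dx":0,"dy":0,"dz":0.022,"ax":0,"ay":0,"az":0},{"dx":0,"dy":0,"dz":0.022,"ax":0,"ay":0,"az":0}]' 255
for i in 1; do python3 -m handwheel '[{"dx":0,"dy":0,"dz":0.0025,"ax":0,"ay":0,"az":0},{"dx":0,"dy":0,"dz":0.005,"ax":0,"ay":0,"az":0},{"dx":0,"dy":0,"dz":0.005,"ax":0,"ay":0,"az":0}]' 255; done
```

```text
time: 3.3
tool_pos: [0.4654, 0.0349, 0.0979]
tool_rot: [-0.0, 0.999, -0.046, -0.0]
contact_force: [-2.0, 0.5, 3.5]
gripper_width: -0.0
time: 3.68
tool_pos: [0.4655, 0.0349, 0.0931]
tool_rot: [-0.0, 0.999, -0.046, -0.0]
contact_force: [-1.6, -0.1, 3.6]
gripper_width: -0.001
```

```bash
python3 -m handwheel '[{"dx":0,"dy":0,"dz":0.0025,"ax":0,"ay":0,"az":0},{"dx":0,"dy":0,"dz":0.004,"ax":0,"ay":0,"az":0},{"dx":0,"dy":0,"dz":0.004,"ax":0,"ay":0,"az":0}]' 255
```

```text
time: 4.05
tool_pos: [0.4655, 0.0349, 0.0891]
tool_rot: [-0.0, 0.999, -0.046, -0.0]
contact_force: [-2.7, 0.3, 3.3]
gripper_width: -0.001
```

```bash
python3 -m handwheel '[{"dx":0,"dy":0,"dz":0.0025,"ax":0,"ay":0,"az":0},{"dx":0,"dy":0,"dz":0.004,"ax":0,"ay":0,"az":0},{"dx":0,"dy":0,"dz":0.004,"ax":0,"ay":0,"az":0}]' 255
```

```text
time: 4.42
tool_pos: [0.4656, 0.0349, 0.0851]
tool_rot: [-0.0, 0.999, -0.046, -0.0]
contact_force: [-1.9, 0.4, 3.8]
gripper_width: -0.002
```

```bash
python3 -m handwheel '[{"dx":0,"dy":0,"dz":0.0025,"ax":0,"ay":0,"az":0},{"dx":0,"dy":0,"dz":0.004,"ax":0,"ay":0,"az":0},{"dx":0,"dy":0,"dz":0.004,"ax":0,"ay":0,"az":0}]' 255
```

```text
time: 4.8
tool_pos: [0.4657, 0.0349, 0.0812]
tool_rot: [-0.0, 0.999, -0.046, 0.0]
contact_force: [-2.6, 0.9, 4.5]
gripper_width: 0.007
```

```bash
python3 -m handwheel '[{"dx":0,"dy":0,"dz":0.002,"ax":0,"ay":0,"az":0},{"dx":0,"dy":0,"dz":0.003,"ax":0,"ay":0,"az":0},{"dx":0,"dy":0,"dz":0.003,"ax":0,"ay":0,"az":0}]' 255
```

```text
time: 5.18
tool_pos: [0.4657, 0.0349, 0.0783]
tool_rot: [-0.0, 0.999, -0.046, 0.0]
contact_force: [-2.8, 0.8, 4.4]
gripper_width: 0.002
```

```bash
python3 -m handwheel '[{"dx":0,"dy":0,"dz":0.0025,"ax":0,"ay":0,"az":0},{"dx":0,"dy":0,"dz":0.004,"ax":0,"ay":0,"az":0},{"dx":0,"dy":0,"dz":0.004,"ax":0,"ay":0,"az":0}]' 255
```

```text
time: 5.55
tool_pos: [0.4657, 0.0349, 0.0743]
tool_rot: [0.0, 0.999, -0.046, 0.0]
contact_force: [-1.4, 0.4, 3.8]
gripper_width: 0.001
```

```bash
python3 -m handwheel '[{"dx":0,"dy":0,"dz":0.002,"ax":0,"ay":0,"az":0},{"dx":0,"dy":0,"dz":0.003,"ax":0,"ay":0,"az":0},{"dx":0,"dy":0,"dz":0.003,"ax":0,"ay":0,"az":0}]' 255
```

```text
time: 5.92
tool_pos: [0.4658, 0.0349, 0.0713]
tool_rot: [-0.0, 0.999, -0.046, 0.0]
contact_force: [-1.7, -0.2, 4.2]
gripper_width: 0.0
```

```bash
python3 -m handwheel '[{"dx":0,"dy":0,"dz":0.0025,"ax":0,"ay":0,"az":0},{"dx":0,"dy":0,"dz":0.004,"ax":0,"ay":0,"az":0},{"dx":0,"dy":0,"dz":0.004,"ax":0,"ay":0,"az":0}]' 255
```

```text
time: 6.3
tool_pos: [0.4659, 0.0349, 0.0674]
tool_rot: [0.0, 0.999, -0.046, 0.0]
contact_force: [-0.7, 0.3, 4.6]
gripper_width: -0.001
```

```bash
python3 -m handwheel '[{"dx":0,"dy":0,"dz":0.002,"ax":0,"ay":0,"az":0},{"dx":0,"dy":0,"dz":0.003,"ax":0,"ay":0,"az":0},{"dx":0,"dy":0,"dz":0.003,"ax":0,"ay":0,"az":0}]' 255
```

```text
time: 6.68
tool_pos: [0.466, 0.0348, 0.0645]
tool_rot: [0.0, 0.999, -0.046, 0.0]
contact_force: [-0.2, 0.6, 4.4]
gripper_width: 0.001
```

```bash
python3 -m handwheel '[{"dx":0,"dy":0,"dz":0.0025,"ax":0,"ay":0,"az":0},{"dx":0,"dy":0,"dz":0.004,"ax":0,"ay":0,"az":0},{"dx":0,"dy":0,"dz":0.004,"ax":0,"ay":0,"az":0}]' 255
```

```text
time: 7.05
tool_pos: [0.4663, 0.0348, 0.0606]
tool_rot: [0.0, 0.999, -0.046, 0.001]
contact_force: [2.4, -0.4, 5.1]
gripper_width: -0.002
```

```bash
python3 -m handwheel '[{"dx":0,"dy":0,"dz":0.002,"ax":0,"ay":0,"az":0},{"dx":0,"dy":0,"dz":0.003,"ax":0,"ay":0,"az":0},{"dx":0,"dy":0,"dz":0.003,"ax":0,"ay":0,"az":0}]' 255
```

```text
time: 7.42
tool_pos: [0.466, 0.0349, 0.0575]
tool_rot: [0.0, 0.999, -0.046, 0.0]
contact_force: [1.7, -0.8, 5.1]
gripper_width: -0.002
```

```bash
python3 -m handwheel '[{"dx":0,"dy":0,"dz":0.002,"ax":0,"ay":0,"az":0},{"dx":0,"dy":0,"dz":0.003,"ax":0,"ay":0,"az":0},{"dx":0,"dy":0,"dz":0.003,"ax":0,"ay":0,"az":0}]' 255
```

```text
time: 7.8
tool_pos: [0.4664, 0.0348, 0.0552]
tool_rot: [0.0, 0.999, -0.046, 0.001]
contact_force: [1.9, -1.1, 8.2]
gripper_width: -0.001
```

```bash
python3 -m handwheel '[{"dx":0,"dy":0,"dz":0.002,"ax":0,"ay":0,"az":0},{"dx":0,"dy":0,"dz":0.003,"ax":0,"ay":0,"az":0},{"dx":0,"dy":0,"dz":0.003,"ax":0,"ay":0,"az":0}]' 255
```

```text
time: 8.18
tool_pos: [0.4669, 0.0347, 0.0532]
tool_rot: [0.0, 0.999, -0.046, 0.001]
contact_force: [0.3, 0.1, 13.4]
gripper_width: -0.001
```

Firming up: force is 13 N with the tip at 53 mm, so the bite is near 56 mm. I'll hold a little deeper and look.

```bash
python3 -m handwheel '[{"dx":0,"dy":0,"dz":0.001,"ax":0,"ay":0,"az":0},{"dx":0,"dy":0,"dz":0.001,"ax":0,"ay":0,"az":0},{"dx":0,"dy":0,"dz":0.001,"ax":0,"ay":0,"az":0}]' 255
python3 - <<'E'
from plant import manip
import cv2, numpy as np
f=manip.grab_frame("wrist"); g=manip.grab_frame("side");s=manip.grab_frame("scene")
for n,i in(("wrist",f),("side",g),("scene",s)): np.savez(f"/tmp/{n}3.npz",**i)
cv2.imwrite("pics/w3.png",cv2.resize(f["image"][150:350,200:440],None,fx=3,fy=3,interpolation=cv2.INTER_CUBIC)); cv2.imwrite("pics/s3.png",cv2.resize(g["image"][230:340,180:330],None,fx=5,fy=5,interpolation=cv2.INTER_CUBIC))
cv2.imwrite("pics/c3.png",cv2.resize(s["image"][170:290,150:310],None,fx=5,fy=5,interpolation=cv2.INTER_CUBIC))
E
python3 go.py 0.466 0.0345 0.116 -5 0
```

```text
time: 8.55
tool_pos: [0.467, 0.0347, 0.0526]
tool_rot: [0.0, 0.999, -0.046, 0.001]
contact_force: [-1.4, -0.2, 14.2]
gripper_width: -0.001
t 8.7 tcp [0.467  0.0347 0.0526] F [-1.7435 -0.1973 14.9089] w -0.003598617542956632
shift [-0.0009  0.0003 -0.0634] turn [ 0.0002 -0.0023 -0.0051]
```

View pics/w3.png

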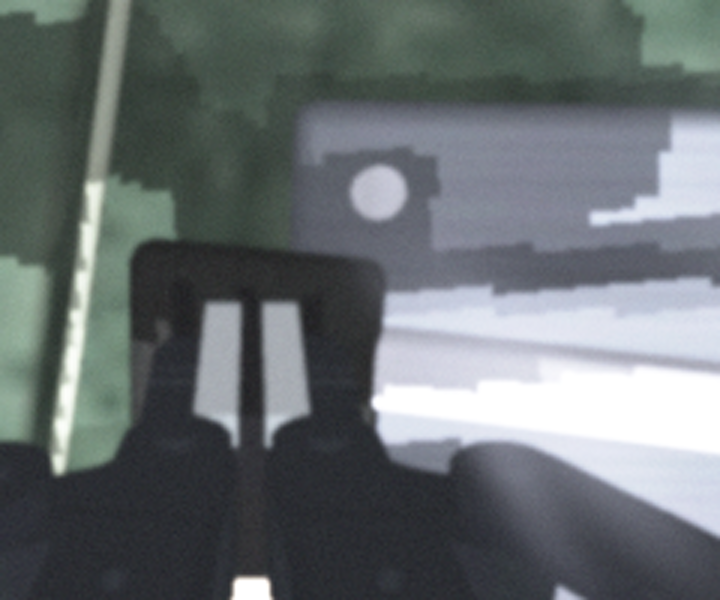

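View pics/s3.png

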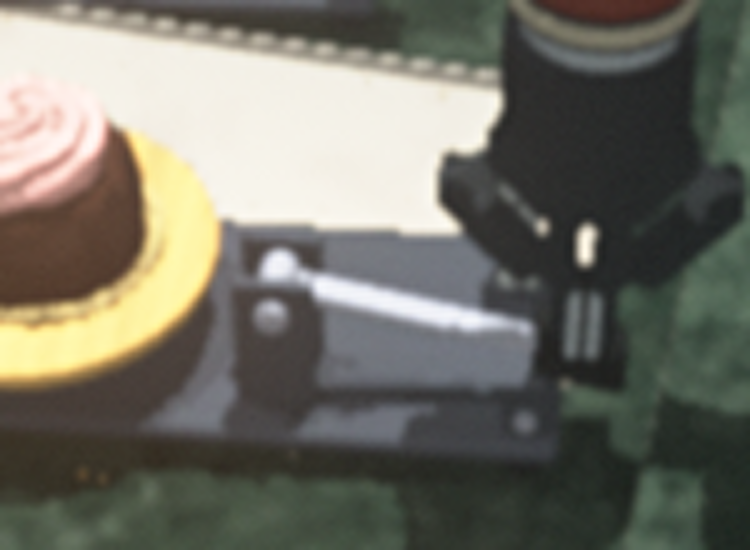

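View pics/c3.png

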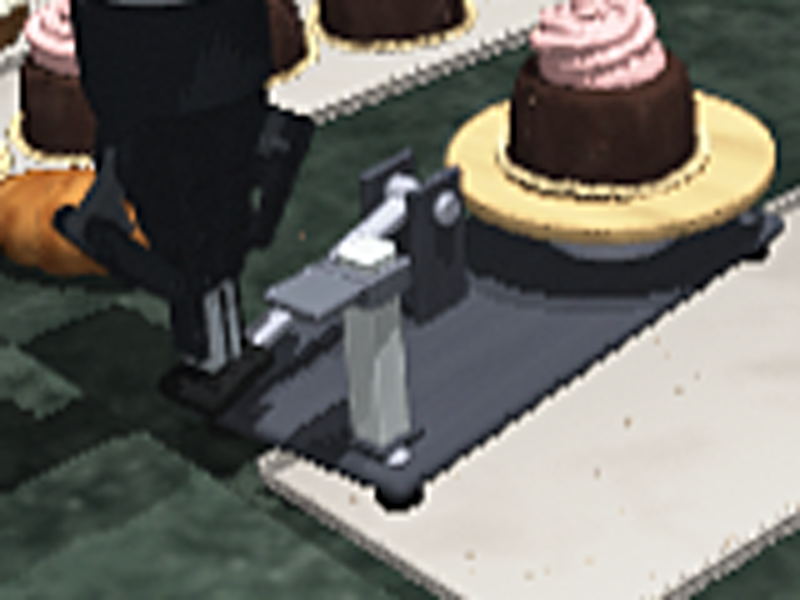

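The side view shows the lever sloping down to the pad, and the scene view shows the pad tilted near-end-down by roughly 28 degrees. The fingers therefore rest on their rear edge, and the pad centre is lower than the tip. I'll measure that from depth.

Run:
```python
from h import *
np.set_printoptions(precision=4,suppress=True)
w=dict(np.load("/tmp/wrist3.npz")); s=dict(np.load("/tmp/scene3.npz")); g=dict(np.load("/tmp/side3.npz")); s0=dict(np.load("/tmp/scene0.npz"))
ex=np.array([.9962,-.087,0]); C=np.array([.4695,.0345,0])
def sz(p): return np.round([1000*(p-C)@ex, 1000*(p[1]-C[1]), 1000*p[2]],1)
for u,v in((145,260),(145,280),(175,262),(200,275),(250,275),(300,280),(330,290),(350,280),(360,320),(365,350),(340,330)): print("w",u,v,sz(dep(w,200+u/3,150+v/3,0)))
for u,v in((180,380),(200,395),(210,405),(225,395),(240,380),(255,365),(265,352)): print("s",u,v,sz(dep(s,150+u/5,170+v/5,0)))
g0=dict(np.load("/tmp/side0.npz"))
for u,v in((330,290),(380,303),(430,314),(480,322),(520,330)): print("g",u,v,sz(dep(g,180+u/5,230+v/5,0)))
for u,v in((330,268),(380,262),(430,255),(480,248),(520,242)): print("g0",u,v,sz(dep(g0,180+u/5,230+v/5,0)))
```

```text
w 145 260 [-18.1  16.2  48. ]
w 145 280 [-18.1  13.4  49.3]
w 175 262 [-13.4  15.9  49.3]
w 200 275 [-9.6 13.7 50.2]
w 250 275 [-2.  13.8 52.2]
w 300 280 [ 5.4 12.9 53.7]
w 330 290 [ 9.8 11.2 54.5]
w 350 280 [12.6 12.8 55.3]
w 360 320 [14.1  7.1 57. ]
w 365 350 [15.   2.1 56.5]
w 340 330 [11.3  5.  55.1]
s 180 380 [-15.1   5.   45.1]
s 200 395 [-19.4 -10.4  45.6]
s 210 405 [-20.4 -16.7  43.5]
s 225 395 [-13.8 -19.6  45.7]
s 240 380 [ -1.3 -17.1  45.2]
s 255 365 [  8.  -18.   47.8]
s 265 352 [ 14.4 -18.7  51. ]
g 330 290 [103.4 -10.2  72.4]
g 380 303 [82.5 -5.3 69.3]
g 430 314 [61.8 -5.8 61.8]
g 480 322 [40.9 -3.1 59.4]
g 520 330 [24.2 -3.6 53.7]
g0 330 268 [103.2  -9.9  85.3]
g0 380 262 [82.4 -6.6 91.4]
g0 430 255 [62.  -4.3 97.1]
g0 480 248 [ 41.6  -1.3 103.5]
g0 520 242 [ 25.5  -0.7 107. ]
```

The pad slope is about 13° (wrist depth 48→56 mm over 32 mm), so the pad follows the lever. The force line puts the bite at tip ≈56.4 mm, which gives a pad centre at the bite of about 54 mm. Now I'll let go.

```bash
python3 -m handwheel '[{"dx":0,"dy":0,"dz":-0.02,"ax":0,"ay":0,"az":0},{"dx":0,"dy":0,"dz":-0.05,"ax":0,"ay":0,"az":0},{"dx":0,"dy":0,"dz":-0.1,"ax":0,"ay":0,"az":0},{"dx":0,"dy":0.02,"dz":-0.15,"ax":0,"ay":0,"az":0},{"dx":0,"dy":0.08,"dz":-0.15,"ax":0,"ay":0,"az":0}]' 255
python3 -m handwheel '[{"dx":0,"dy":0.05,"dz":0,"ax":0,"ay":0,"az":0},{"dx":0,"dy":0.05,"dz":0,"ax":0,"ay":0,"az":0},{"dx":0,"dy":0.05,"dz":0,"ax":0,"ay":0,"az":0}]' 255
python3 - <<'E'
from plant import manip
import cv2, numpy as np
f=manip.grab_frame("wrist"); np.savez("/tmp/wrist4.npz",**f)
cv2.imwrite("pics/w4.png",f["image"]); print(f["xyz"])
g=manip.grab_frame("side"); np.savez("/tmp/side4.npz",**g)
cv2.imwrite("pics/s4.png",cv2.resize(g["image"][230:340,180:330],None,fx=5,fy=5,interpolation=cv2.INTER_CUBIC))
E
python3 go.py 0.466 0.0345 0.116 -5 0
```

```text
time: 9.32
tool_pos: [0.4596, -0.0445, 0.2041]
tool_rot: [0.0, 0.999, -0.044, 0.003]
contact_force: [0.8, -0.7, -0.5]
gripper_width: -0.001
time: 9.7
tool_pos: [0.4526, -0.0939, 0.1987]
tool_rot: [-0.001, 0.999, -0.046, -0.002]
contact_force: [0.3, 0.2, -0.3]
gripper_width: -0.004
[ 0.45975547 -0.02617354  0.34221572]
t 9.8 tcp [ 0.4531 -0.0933  0.1993] F [ 0.874   0.5551 -0.8568] w 0.001576049404077318
shift [ 0.0014 -0.1284  0.0834] turn [-0.0009  0.0021 -0.0038]
```

View pics/w4.png

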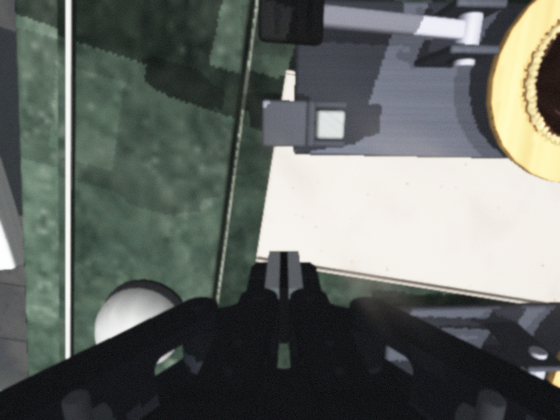

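View pics/s4.png

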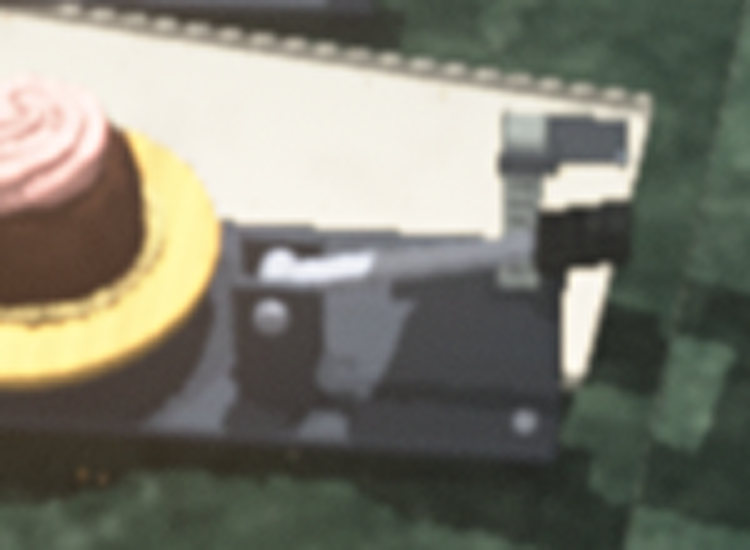

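The lever is back up, in its earlier place in the side view. In the wrist view the tab spans (263–308, 100–145) and the post cap is at (331,123).

```bash
python3 - <<'E'
from h import *
np.set_printoptions(precision=4,suppress=True)
f=dict(np.load("/tmp/wrist4.npz")); f0=dict(np.load("/tmp/wrist1.npz"))
for k,u,v,h in(("tab",285,122,.11),("near",263,122,.11),("colfront",308,122,.11),("post",331,123,.114),("postfront",316,123,.114),("cheek",470,28,.09)):
    print(k,dep(f,u,v,1),ath(f,u,v,h))
E
python3 go.py 0.456 -0.029 0.14 -5 0; python3 go.py 0.456 -0.029 0.14 -5 15
```

```text
tab [ 0.4597 -0.03    0.1103] [ 0.4597 -0.0301  0.11  ]
near [ 0.4452 -0.0287  0.1096] [ 0.4452 -0.0287  0.11  ]
colfront [ 0.4748 -0.0315  0.1093] [ 0.4748 -0.0315  0.11  ]
post [ 0.4891 -0.0333  0.1152] [ 0.4893 -0.0334  0.114 ]
postfront [ 0.48   -0.0326  0.1094] [ 0.4796 -0.0325  0.114 ]
cheek [0.591  0.0196 0.0843] [0.5881 0.0186 0.09  ]
t 9.8 tcp [ 0.4531 -0.0933  0.1993] F [ 0.874   0.5551 -0.8568] w 0.001576049404077318
shift [-0.0029 -0.0643  0.0594] turn [-0.0009  0.0021 -0.0038]
t 9.8 tcp [ 0.4531 -0.0933  0.1993] F [ 0.874   0.5551 -0.8568] w 0.001576049404077318
shift [-0.0029 -0.0643  0.0594] turn [-0.0004  0.2639 -0.0039]
```

The wide side of the jaw linkage would meet the post, so I'll turn the jaws 90° and move over the tab.

```bash
python3 -m handwheel '[{"dx":-0.002,"dy":-0.0634,"dz":0,"ax":0,"ay":0,"az":-1.57},{"dx":-0.002,"dy":-0.0634,"dz":0,"ax":0,"ay":0,"az":-1.57},{"dx":-0.002,"dy":-0.0634,"dz":0,"ax":0,"ay":0,"az":-1.57},{"dx":-0.002,"dy":-0.0634,"dz":0,"ax":0,"ay":0,"az":-1.57},{"dx":-0.002,"dy":-0.0634,"dz":0,"ax":0,"ay":0,"az":-1.57}]' 255
python3 go.py 0.457 -0.030 0.15 85 0
```

```text
time: 10.42
tool_pos: [0.4572, -0.0297, 0.1999]
tool_rot: [-0.0, 0.91, 0.414, -0.0]
contact_force: [0.2, 0.7, -0.6]
gripper_width: -0.002
t 10.425 tcp [ 0.4572 -0.0297  0.1999] F [ 0.2395  0.7097 -0.6276] w -0.0019199282181967068
shift [-0.0003  0.0001  0.0499] turn [-0.0011  0.     -0.6296]
```

```bash
python3 -m handwheel '[{"dx":0,"dy":0,"dz":0.02,"ax":0,"ay":0,"az":-0.63},{"dx":0,"dy":0,"dz":0.05,"ax":0,"ay":0,"az":-0.63},{"dx":0,"dy":0,"dz":0.07,"ax":0,"ay":0,"az":-0.63},{"dx":0,"dy":0,"dz":0.08,"ax":0,"ay":0,"az":-0.63},{"dx":0,"dy":0,"dz":0.08,"ax":0,"ay":0,"az":-0.63}]' 255
python3 - <<'E'
from plant import manip
import cv2, numpy as np
f=manip.grab_frame("wrist"); g=manip.grab_frame("scene")
cv2.imwrite("pics/w5.png",f["image"])
cv2.imwrite("pics/c5.png",cv2.resize(g["image"][170:290,150:310],None,fx=5,fy=5,interpolation=cv2.INTER_CUBIC))
E
python3 go.py 0.457 -0.030 0.05 85 0
```

```text
time: 11.05
tool_pos: [0.4565, -0.0299, 0.119]
tool_rot: [-0.001, 0.74, 0.673, -0.001]
contact_force: [0.6, 0.3, 0.1]
gripper_width: 0.001
t 11.15 tcp [ 0.4576 -0.0305  0.1206] F [ 0.3121  0.2054 -0.038 ] w 0.0010350365714177283
shift [ 0.0004 -0.0007  0.0706] turn [ 0.0001 -0.0001 -0.0082]
```

View pics/w5.png

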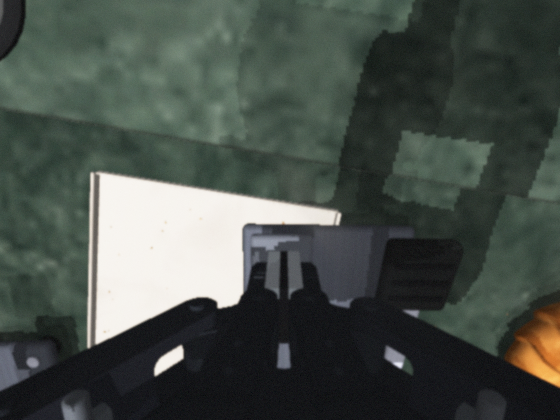

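View pics/c5.png

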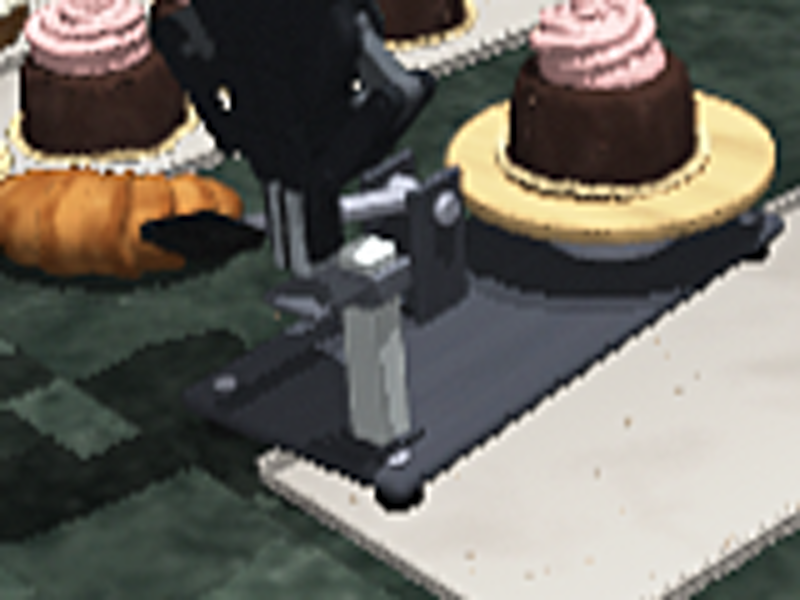

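The fingers hover over the tab (wrist ~(283,255), scene crop ~(300,280)), in front of the post. Pushing down now.

```bash
python3 -m handwheel '[{"dx":0,"dy":0,"dz":0.006,"ax":0,"ay":0,"az":0},{"dx":0,"dy":0,"dz":0.012,"ax":0,"ay":0,"az":0},{"dx":0,"dy":0,"dz":0.018,"ax":0,"ay":0,"az":0},{"dx":0,"dy":0,"dz":0.024,"ax":0,"ay":0,"az":0},{"dx":0,"dy":0,"dz":0.03,"ax":0,"ay":0,"az":0}]' 255
```

```text
time: 11.78
tool_pos: [0.4579, -0.0312, 0.0902]
tool_rot: [0.0, 0.74, 0.672, 0.0]
contact_force: [0.5, 0.9, 2.6]
gripper_width: 0.003
```

```bash
python3 -m handwheel '[{"dx":0,"dy":0,"dz":0.004,"ax":0,"ay":0,"az":0},{"dx":0,"dy":0,"dz":0.008,"ax":0,"ay":0,"az":0},{"dx":0,"dy":0,"dz":0.012,"ax":0,"ay":0,"az":0},{"dx":0,"dy":0,"dz":0.016,"ax":0,"ay":0,"az":0},{"dx":0,"dy":0,"dz":0.02,"ax":0,"ay":0,"az":0}]' 255
```

```text
time: 12.4
tool_pos: [0.4578, -0.0312, 0.0702]
tool_rot: [0.0, 0.74, 0.672, 0.0]
contact_force: [1.7, 2.4, 2.8]
gripper_width: 0.003
```

```bash
python3 -m handwheel '[{"dx":0,"dy":0,"dz":0.004,"ax":0,"ay":0,"az":0},{"dx":0,"dy":0,"dz":0.008,"ax":0,"ay":0,"az":0},{"dx":0,"dy":0,"dz":0.012,"ax":0,"ay":0,"az":0},{"dx":0,"dy":0,"dz":0.015,"ax":0,"ay":0,"az":0},{"dx":0,"dy":0,"dz":0.015,"ax":0,"ay":0,"az":0}]' 255
python3 - <<'E'
from plant import manip
import cv2, numpy as np
g=manip.grab_frame("scene")
cv2.imwrite("pics/c6.png",cv2.resize(g["image"][170:290,150:310],None,fx=5,fy=5,interpolation=cv2.INTER_CUBIC))
g=manip.grab_frame("side")
cv2.imwrite("pics/s6.png",cv2.resize(g["image"][230:340,180:330],None,fx=5,fy=5,interpolation=cv2.INTER_CUBIC))
E
python3 go.py 0.457 -0.030 0.053 85 0
```

```text
time: 13.02
tool_pos: [0.4568, -0.0313, 0.0547]
tool_rot: [-0.001, 0.74, 0.672, -0.001]
contact_force: [0.8, -1.1, 0.7]
gripper_width: -0.001
t 13.125 tcp [ 0.4567 -0.0312  0.0547] F [ 0.1174 -1.21    0.4499] w 0.0011410807318395955
shift [0.0013 0.0002 0.0017] turn [-0.0019  0.0002 -0.0085]
```

View pics/c6.png

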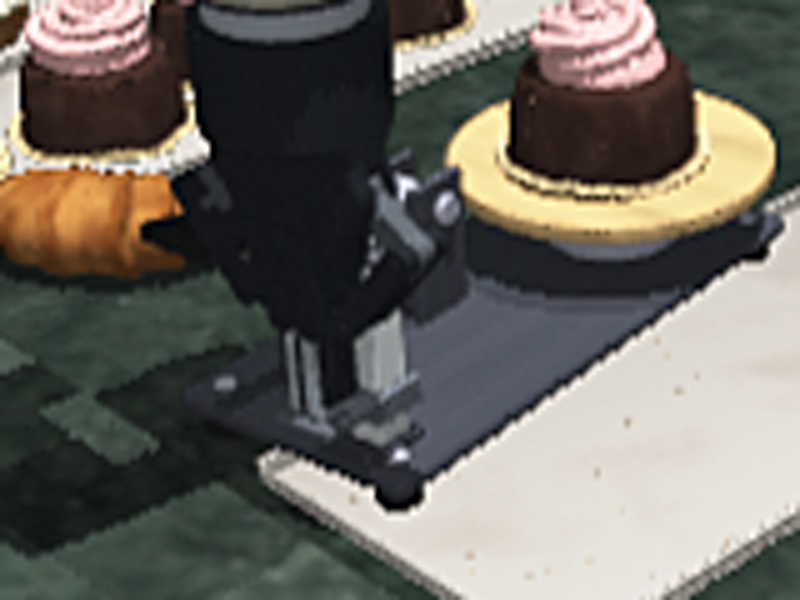

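View pics/s6.png

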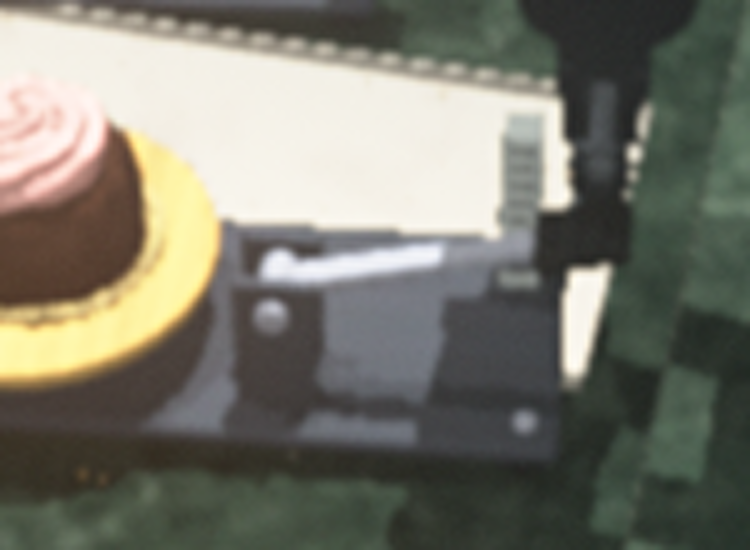

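The tab is down at the fingertips, about 54–55 mm, and the lever still stands up. Retreating to measure.

```bash
python3 -m handwheel '[{"dx":0,"dy":0,"dz":-0.03,"ax":0,"ay":0,"az":0},{"dx":0,"dy":0,"dz":-0.08,"ax":0,"ay":0,"az":0},{"dx":0,"dy":0,"dz":-0.14,"ax":0,"ay":0,"az":0},{"dx":-0.03,"dy":-0.02,"dz":-0.14,"ax":0,"ay":0,"az":0},{"dx":-0.08,"dy":-0.02,"dz":-0.14,"ax":0,"ay":0,"az":0}]' 255
python3 -m handwheel '[{"dx":-0.05,"dy":0,"dz":0,"ax":0,"ay":0,"az":0},{"dx":-0.05,"dy":0,"dz":0,"ax":0,"ay":0,"az":0},{"dx":-0.05,"dy":0,"dz":0,"ax":0,"ay":0,"az":0}]' 255
python3 - <<'E'
from plant import manip
import cv2, numpy as np
for n in("scene","side","wrist"):
    g=manip.grab_frame(n); np.savez(f"/tmp/{n}7.npz",**g)
    c={"scene":g["image"][170:290,150:310],"side":g["image"][230:340,180:330],"wrist":g["image"]}[n]
    cv2.imwrite(f"pics/{n}7.png",cv2.resize(c,None,fx=1 if n=="wrist" else 5,fy=1 if n=="wrist" else 5,interpolation=cv2.INTER_CUBIC))
E
python3 go.py 0.457 -0.030 0.053 85 0
```

```text
time: 13.75
tool_pos: [0.429, -0.1088, 0.1957]
tool_rot: [0.0, 0.739, 0.674, -0.0]
contact_force: [0.4, -0.7, -0.6]
gripper_width: -0.002
time: 14.12
tool_pos: [0.4246, -0.1582, 0.1945]
tool_rot: [-0.001, 0.74, 0.672, -0.0]
contact_force: [0.1, -0.1, -0.2]
gripper_width: -0.0
t 14.275 tcp [ 0.4251 -0.1576  0.1949] F [-0.1697  1.466   0.08  ] w -0.00020760009585860464
shift [0.13   0.0199 0.142 ] turn [-0.0008 -0.0005 -0.0068]
```

View pics/scene7.png

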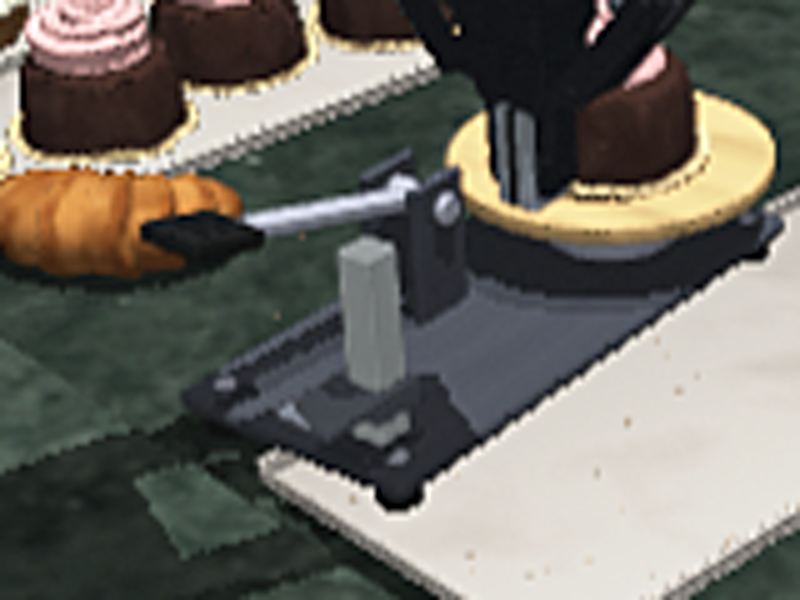

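View pics/side7.png

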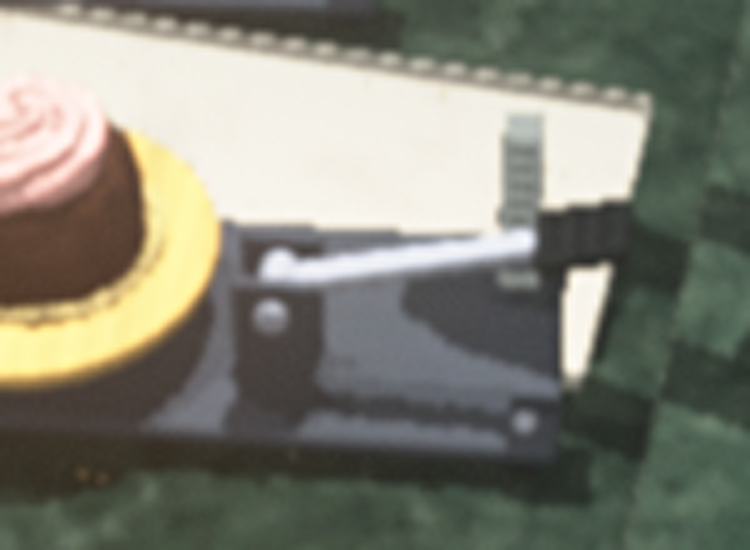

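View pics/wrist7.png

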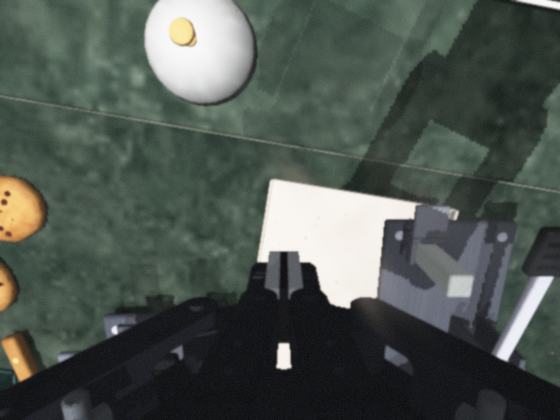

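The post is now bare down to the tab, which shows at about (432,218) in the wrist view, and the lever is in its rest place. I'll measure the tab height.

Run:
```python
from h import *
import cv2
np.set_printoptions(precision=4,suppress=True)
f=dict(np.load("/tmp/wrist7.npz")); s=dict(np.load("/tmp/scene7.npz"))
cv2.imwrite("pics/wrist7c.png",cv2.resize(f["image"][180:300,370:510],None,fx=5,fy=5,interpolation=cv2.INTER_CUBIC))
for u in (424,430,436,442):
  for v in (212,220,228): print(u,v,dep(f,u,v,0))
print("cap",dep(f,459,286,1))
s0=dict(np.load("/tmp/scene0.npz"))
for u,v in((300,425),(320,420),(300,410),(335,410)): print("s",dep(s,150+u/5,170+v/5,0))
for u,v in((200,230),(180,232),(225,235)): print("pad",dep(s,150+u/5,170+v/5,0),dep(s0,150+u/5,170+v/5,0))
```

```text
424 212 [ 0.4489 -0.0378  0.0556]
424 220 [ 0.4562 -0.0376  0.0555]
424 228 [ 0.4634 -0.0376  0.0558]
430 212 [ 0.4496 -0.0324  0.0551]
430 220 [ 0.4565 -0.0327  0.056 ]
430 228 [ 0.4643 -0.032   0.0549]
436 212 [ 0.4498 -0.0276  0.0558]
436 220 [ 0.4574 -0.027   0.0548]
436 228 [ 0.4645 -0.0271  0.0556]
442 212 [ 0.4504 -0.0222  0.0554]
442 220 [ 0.4577 -0.022   0.0553]
442 228 [ 0.4648 -0.0221  0.0561]
cap [ 0.4885 -0.0352  0.1145]
s [ 0.4418 -0.0337  0.053 ]
s [ 0.4504 -0.0369  0.0515]
s [ 0.4527 -0.0252  0.0513]
s [ 0.4577 -0.0391  0.0527]
pad [0.4607 0.0243 0.1172] [0.4599 0.0235 0.1178]
pad [0.454  0.0288 0.1183] [0.4545 0.0293 0.118 ]
pad [0.4651 0.0153 0.1152] [0.4661 0.0162 0.1145]
```

View pics/wrist7c.png

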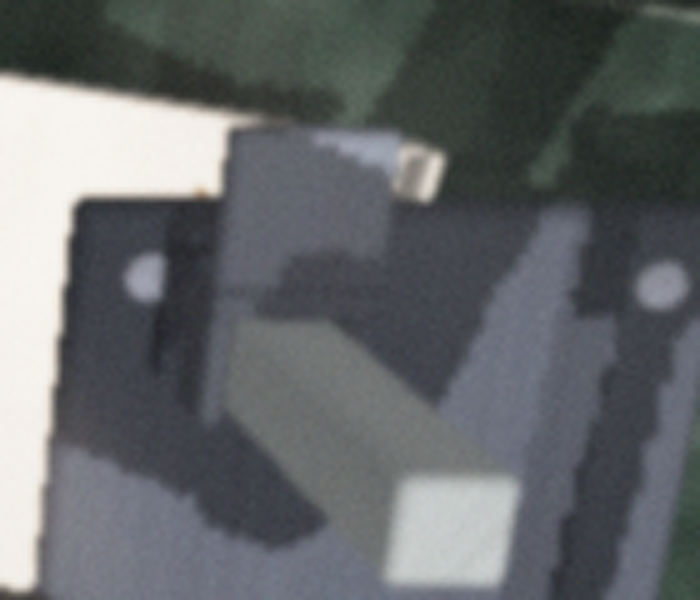

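The tab stands at about 54–55 mm (wrist depth 55.5, scene depth 52, tip 54.7), against a bite estimate of about 54 mm. The pad is back at its starting height, within about 1 mm. Handing in.

```bash
python3 -c "
from plant import manip
print(manip.job_done()); s=manip.state(); print(s['time'],s['contact_force'])"
```

```text
the job is handed in; nothing more can be done
None
the job is handed in; nothing more can be done
```

I pressed the bundt turntable's brake lever until it firmed up, let it back up, and pushed the grey pointer's tab down to match. The job is handed in; no verdict was reported.

- **Bite:** the lever resisted with about 3.5–5 N until the fingertips were about 56.4 mm up. I pressed about 4 mm further, to about 15 N, and let go. The pad tilts about 13° at that point, so I put the pad's top centre at about 54 mm at the bite.
- **Pointer:** before handing in, the tab's top measured about 55.5 mm by the wrist camera and about 52 mm by the scene camera. The fingertips stopped at 54.7 mm. The 3–4 mm disagreement between cameras is within the 10 mm tolerance.
- **Lever:** the pad was back within about 1 mm of its starting height.
- **Clearance:** the gripper was clear of everything. I touched neither the cakes nor the tart turntable, but did not re-measure their positions.
- **Uncertain point:** the bite height rests on that tilt correction. An earlier guess, assuming the pad lies level at rest, gave about 49–51 mm. The slope measured on the pad ruled that out, and the tab would be within tolerance either way.

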